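# Lock the handlebar and hold the cover plate ready over its flange

### The arm

A 6-joint arm with a two-finger parallel gripper is mounted at the origin on the work surface. World frame = base frame: x ahead of the robot, y to its left, z up, the work surface at z = 0. Lengths are in m, angles in rad, forces in N, time in s.
With the tool pointing down it reaches from about 0.35 to 0.975 m from the base axis. Payload 4.9 kg.
Tool frame: the origin (TCP) lies at the very end of the fingers, on their centre line; the grasp point (between the pads) lies 19 mm behind it; x points along the fingers, y is the direction in which the jaws open and shut, and the axes are right-handed (so a half turn about x gives the same grasp; the last joint's range is limited). The gripper opens to 85 mm and grips with 20 to 120 N. Pads are 22 mm wide; open, the fingers measure 114 mm over their backs; the gripper's body (76 mm by 85 mm) begins 54 mm behind the grasp point. The pads swing forward as they close: fully open they stand 13 mm farther back than shut.
Start: joints at [1.055, 0.053, 1.613, -0, 1.476, -0.119], TCP at [0.242, 0.576, 0.231] pointing down, gripper open.
Joint ranges: [-3.01, 3.01], [-1.01, 2.22], [0.06, 2.58], [-1.02, 4.17], [0.09, 2.62], [-3.14, 3.14]. Speed limits (rad/s): [2.57, 2.57, 3.14, 3.14, 3.14, 3.14].

### API

Orientations are given as a rotation vector (axis times angle).
In Python, from station import ctrl, get_image, calibration, finish_job, search_frame, cut_out, mark_of gives the robot as it stands. The module is installed in compiled form; this text tells all that it offers.
- The arm moves only by the tool arm_command, never from a script. Its argument "plan" is a list that holds one entry, the list of rows, each a list of 7 numbers: the shift along the tool's x, y, z in m, then the turn, a rotation vector about the tool's x, y, z in degrees, then the finger opening in m, from 0 to 0.0854. A call has 1 to 20 rows; each row shifts and turns the pose as measured when the row begins, along the tool's axes as they then stand; what a row does not reach is not made up. A row lasts 1/12 s, in which the tool goes at most 41.7 mm and 7.16 degrees, less where a joint would pass 70% of its speed; a pose out of reach is approached as far as the arm can. A call with a gripper value outside its range is refused whole. The fingers move at their own pace and stop on an object; "squeeze" is the grip in N (left out, the last holds). Time passes only in rows, so rows that do not move let the fingers close. It gives the time, the measured TCP pose, the force and the opening at its end, in the units of the state.
- ctrl.get_obs(): the state, without advancing time (a new reading comes with each control period).
- get_image(name): name is "scene" or "top" or "wrist"; returns the picture (384x512x3 uint8, red, green, blue); there is no depth.
- calibration(name): a dict with "fx", "fy", "cx", "cy" (pixels), "cam_to_world" (4x4, takes a point from camera to world coordinates); the wrist camera has in their place "hand_eye" (4x4, takes a point from camera to tool coordinates, whose origin is the TCP and whose axes are the tool frame's). Camera axes: x right, y down, z forward; pixel columns grow to the right and rows downward; lengths in m; the calibration is good to about 2 mm. A picture is of the moment at which its call begins: read the wrist's pose just before it. calibration takes no time and is no camera call.
- finish_job(): hands the job in, once; it reports no verdict.
Trained networks look in the newest picture that a camera, given by its name, has taken for a name from the list of things; names that differ only in an ending like _2 or _b are one class to them, and where a whole thing is asked for, a point or a joint stands for the part that bears it (a point fixed in the world has none). Each returns a list of dicts, best first, with "conf" (0 to 1); they miss things now and then, are a little off and sometimes report something else, mostly with a low value. They report only what shows in the picture. A call takes as long as a camera call. They do not tell look-alikes from the thing itself.
- search_frame(camera, thing): "at" ([x, y, z] in m, in the coordinates of the camera as it stood for that picture, good to about 4 mm: the middle of the surface that is visible of it).
- cut_out(camera, thing): "mask" (384x512 bool, what is visible of it).
- mark_of(camera, thing): "at" ([x, y, z] in m, in the coordinates of the camera as it stood for that picture, good to about 4 mm: a listed point, or the origin of a listed thing).
The state is a dict: "t": time; "q": joint angles; "dq": joint speeds; "effort": joint torques, N m; "tool_pos": TCP position; "tool_rot": TCP orientation; "contact_force": force on the tool from outside, world axes, zero at the start; "wrist_torque": the same for the moment, N m; "opening": finger opening in m.
Only numpy, scipy, OpenCV 4.12 (cv2) and the standard library are available. Lean on these libraries where they do the work, as an engineer would, in place of code of your own. Each camera call takes 0.05 s, during which the arm holds its last target. There are 200 camera calls.

### The job

Swing the hinged keeper bar shut over the handlebar until it is home in its detent, then pick up the four-hole cover plate by its lug. Hold it level and still, hovering about one centimetre above the flange on the handlebar, not touching it, with its four holes lined up over the four threaded holes (either way round), ready for the screws. Finish while still holding it there; do not put it down or let go, keep the keeper shut and leave the other things on the stand where they are.

Things in the scene. Friction and masses are not known exactly. Their poses are not given: they have to be found in the camera images.
- fixture: Fixed steel fixture, base 110 x 310 x 12 mm, with an aluminium handlebar (32 mm dia, axis 55 mm above the table, along the fixture's y from -250 to +190 mm, black grip at the -y end), held at y = -110 mm in a clamp with a turning knob on its +x side. A collar at the middle carries the flange; the keeper bar is at y = +100 mm. Origin: on the table under the middle of the flange; z up.
- flange (a point): Centre of the top face of the flange on the handlebar, 85 mm above the table: a flat aluminium rectangle, 46 mm along x and 60 mm along y, with four 5 mm threaded holes at x = +-15, y = +-22 mm. Axes as the fixture's.
- keeper (a joint): Angle (rad) of the hinged steel keeper bar: 0 = shut, across the handlebar towards the fixture's -x, against its stop; grows to 1.4 as its free end swings to the fixture's +y. Starts 0.6 to 1.1 open and stays where left (about 1.5 N at the knob moves it). A spring ball detent is met at 0.16, crest at 0.09 (some 3 to 4 N at the knob passes it); below 0.03 it is home.
- keeper_hinge (a point): On the keeper's hinge axis (vertical), at the underside of the bar, 74 mm above the table; fixture coordinates x = +40, y = +100 mm. Its x axis points from the knob to the hinge and turns with the bar. The bar is 18 mm wide and 10 mm thick.
- keeper_knob (a point): Point on the axis of the round upright steel knob pin on the keeper's free end, 85 mm from the hinge axis: 16 mm dia, standing from 84 to 120 mm above the table; this point is 107 mm above the table. It can be gripped or pushed from the side; about 25 mm or more of free space all round.
- plate: Loose four-hole cover plate, aluminium, about 70 g: 46 (x) x 60 (y) x 6 mm, four 7.5 mm through holes at x = +-15, y = +-22 mm; an upright lug in the middle of its top to hold it by: 12 mm thick (x), 26 mm long (y), from 6 to 34 mm above the underside. Origin: centre of the underside; z up. Lies on the table in the front row; same after a half turn.
- strap: Bystander: narrow two-hole plate, 26 x 74 x 6 mm, aluminium, with a like lug; may lie in any of the three places of the front row. Origin centre of underside.
- dish: Bystander: small round glass dish of steel washers, 72 mm dia, 26 mm high, also in the front row. Origin centre of underside.
- lever_a: Bystander: orange plastic tire lever, 122 x 18 x 8 mm, lying beyond the fixture. Origin mid-underside.
- lever_b: Bystander: the second of the tire lever pair, same size, beside the first.
- skewer: Bystander: steel quick-release skewer, 165 mm long, with a small lever arm, beyond the fixture. Origin under the middle of its rod.
- jar: Bystander: small closed grease jar, 56 mm dia, 60 mm high, to the robot's left. Origin centre of underside.
- spacer: Bystander: aluminium spacer ring, 36 mm dia, 20 mm high, to the robot's right. Origin centre of underside.
- hole0 (a point): Centre of the plate's +x +y hole, at the underside.
- thread0 (a point): Centre of the flange's +x +y threaded hole, at the top face.
- hole1 (a point): Centre of the plate's +x -y hole, at the underside.
- thread1 (a point): Centre of the flange's +x -y threaded hole, at the top face.
- hole2 (a point): Centre of the plate's -x -y hole, at the underside.
- thread2 (a point): Centre of the flange's -x -y threaded hole, at the top face.
- hole3 (a point): Centre of the plate's -x +y hole, at the underside.
- thread3 (a point): Centre of the flange's -x +y threaded hole, at the top face.
Things that resemble listed ones, but are neither listed nor needed, are in the scene too. Leave any black or purple look-alike of the plate alone.

How it is judged:
On the way, in this order (a step that is already met when the one before it is completed fails the run):
1. the keeper bar is shut in its detent (value of joint keeper below 0.05 rad), for 0.3 s.
2. with the keeper shut, the plate is lifted off the table (value of joint keeper below 0.05 rad and height (world z) of plate above 0.03 m), for 0.2 s.
At the end, for the whole second after the job is handed in: Keeper shut (within 0.05 rad); plate gripped, still, level within 0.12 rad, underside 3 to 22 mm above the flange face and not touching the fixture; each of its four holes within 4 mm horizontally of its threaded hole, either way round; through the last second (value of joint keeper below 0.05 rad and ((horizontal distance between hole0 and thread0 below 0.004 m and horizontal distance between hole1 and thread1 below 0.004 m and horizontal distance between hole2 and thread2 below 0.004 m and horizontal distance between hole3 and thread3 below 0.004 m) or (horizontal distance between hole0 and thread2 below 0.004 m and horizontal distance between hole1 and thread3 below 0.004 m and horizontal distance between hole2 and thread0 below 0.004 m and horizontal distance between hole3 and thread1 below 0.004 m)) and z of plate in the frame of flange between 0.003 and 0.022 m and angle between plate's own z axis and vertical below 0.12 rad and contact force between plate and fixture below 0.1 N and contact force between plate and the fingers above 0.5 N and linear speed of plate below 0.02 m/s); the arm keeps its last pose, push and grip.
It fails at once if a bystander is shifted by more than 30 mm (distance of any of strap, dish, lever_a, lever_b, skewer, jar, spacer from where it was at the start of the episode above 0.03 m).
It also fails if it takes over 48 s, if anything falls off the work surface, if the arm or the gripper's body presses on something with over 40 N, if the wrist force passes 120 N, or if a joint passes its speed limit or range.

## Working session

There is one attempt and no reset: what is moved stays moved. The work goes in short steps, Python scripts to look and compute and a tool call to move; the robot and the scene stay as the last step left them, time stands still between calls to the robot, and variables do not carry over. Pictures are saved under pics/ and viewed, about 8 in all and at most 12, crops included, and the job is handed in when it is done.

Besides the shell and the picture viewer there is one more tool, called after ">>>" as name(argument=value, ...), one argument or row to a line, values as JSON. arm_command: Moves the arm, as the interface text tells. Its arguments: {"type":"object","properties":{"plan":{"type":"array","items":{"type":"array","items":{"type":"array","items":{"type":"number"}}}},"squeeze":{"type":"number"}},"required":["plan"]}

```bash
mkdir -p pics; cat > h.py <<'E'
import numpy as np, cv2
from scipy.spatial.transform import Rotation as R
from station import ctrl, get_image, calibration, search_frame, cut_out, mark_of
def c2w(cam):
    c=calibration(cam)
    if cam!="wrist": return np.array(c["cam_to_world"])
    o=ctrl.get_obs(); T=np.eye(4); T[:3,:3]=R.from_rotvec(o["tool_rot"]).as_matrix(); T[:3,3]=o["tool_pos"]
    return T@np.array(c["hand_eye"])
def w(T,p): return (T@np.r_[p,1])[:3]
def pix(cam,T,P):
    c=calibration(cam); p=(np.linalg.inv(T)@np.r_[P,1])[:3]
    return np.array([c["fx"]*p[0]/p[2]+c["cx"],c["fy"]*p[1]/p[2]+c["cy"]])
def onplane(cam,T,uv,z):
    c=calibration(cam); d=T[:3,:3]@np.array([(uv[0]-c["cx"])/c["fx"],(uv[1]-c["cy"])/c["fy"],1]); o=T[:3,3]
    return o+d*(z-o[2])/d[2]
def tri(obs): # list of (cam,T,uv)
    A=np.zeros((3,3));b=np.zeros(3)
    for cam,T,uv in obs:
        c=calibration(cam); d=T[:3,:3]@np.array([(uv[0]-c["cx"])/c["fx"],(uv[1]-c["cy"])/c["fy"],1]); d/=np.linalg.norm(d)
        M=np.eye(3)-np.outer(d,d);A+=M;b+=M@T[:3,3]
    return np.linalg.solve(A,b)
def save(n,im,s=1.5): cv2.imwrite("pics/"+n+".png",cv2.resize(im[:,:,::-1],None,fx=s,fy=s,interpolation=cv2.INTER_CUBIC))
E
python3 - <<'E'
from h import *
np.set_printoptions(precision=4,suppress=True)
ims={}
for cam in("top","scene"):
    im=get_image(cam);T=c2w(cam);save(cam+"0",im,1.5); print(cam,T[:3,3])
    for th in("fixture","flange","keeper_hinge","keeper_knob","plate","strap","dish","jar","spacer"):
        for r in mark_of(cam,th)[:3]:
            P=w(T,r["at"]); print(th,round(r["conf"],2),P,pix(cam,T,P).round())
o=ctrl.get_obs();print(o)
E
```

```text
top [0.3571 0.0243 1.181 ]
fixture 0.85 [ 0.6492 -0.0747  0.    ] [293. 166.]
flange 0.94 [ 0.6458 -0.077   0.0841] [296. 160.]
keeper_hinge 0.52 [0.7041 0.0168 0.0714] [262. 143.]
keeper_knob 0.59 [0.6578 0.0923 0.1033] [236. 156.]
plate 0.91 [ 0.3302 -0.1704 -0.0022] [331. 273.]
plate 0.9 [ 0.3492 -0.0115  0.0013] [276. 267.]
plate 0.79 [ 0.4352 -0.1552  0.0004] [324. 236.]
strap 0.79 [ 0.4416 -0.03    0.0008] [281. 235.]
dish 0.7 [ 0.4333  0.2105 -0.0002] [200. 240.]
jar 0.83 [ 0.5697  0.3986 -0.0003] [137. 196.]
jar 0.63 [ 0.7883  0.0978 -0.0011] [236. 124.]
spacer 0.65 [ 0.4413 -0.3186  0.0005] [380. 233.]
scene [ 1.1086 -0.3399  0.8071]
fixture 0.7 [ 0.6501 -0.074   0.0002] [249. 259.]
flange 0.57 [ 0.6531 -0.0759  0.0825] [248. 240.]
keeper_hinge 0.68 [0.7031 0.0205 0.0697] [296. 239.]
keeper_hinge 0.18 [ 0.4081 -0.1549  0.0005] [175. 208.]
keeper_knob 0.87 [0.6576 0.0905 0.1062] [309. 203.]
plate 0.93 [ 0.4387 -0.1563  0.0006] [179. 216.]
plate 0.81 [ 0.334  -0.1723 -0.0008] [158. 194.]
plate 0.51 [ 0.3531 -0.0149 -0.0058] [212. 177.]
strap 0.59 [ 0.4409 -0.0249 -0.0016] [224. 196.]
dish 0.77 [0.4358 0.2143 0.001 ] [293. 162.]
jar 0.81 [ 0.57  0.4  -0.  ] [371. 165.]
jar 0.74 [0.7032 0.019  0.0701] [295. 239.]
spacer 0.63 [ 0.438  -0.3201 -0.002 ] [118. 245.]
{'t': 1.0, 'q': array([ 1.055 ,  0.0527,  1.6129,  0.    ,  1.476 , -0.119 ]), 'dq': array([ 0.0003, -0.0013, -0.0012,  0.0001, -0.0006, -0.0011]), 'effort': array([  0.0002, -39.3696, -37.0471,  -0.0001,   0.0005,  -0.    ]), 'tool_pos': array([0.2415, 0.5764, 0.2313]), 'tool_rot': array([ 0.3113,  1.5483, -0.3113]), 'contact_force': array([0.8586, 0.1783, 0.2074]), 'wrist_torque': array([-0.0558, -0.0073,  0.0293]), 'opening': 0.08577911945241748}
```

View pics/top0.png

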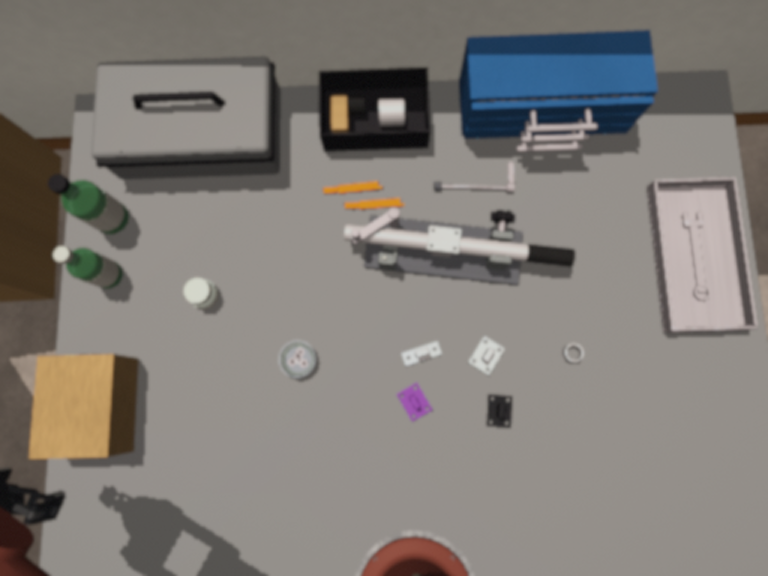

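View pics/scene0.png

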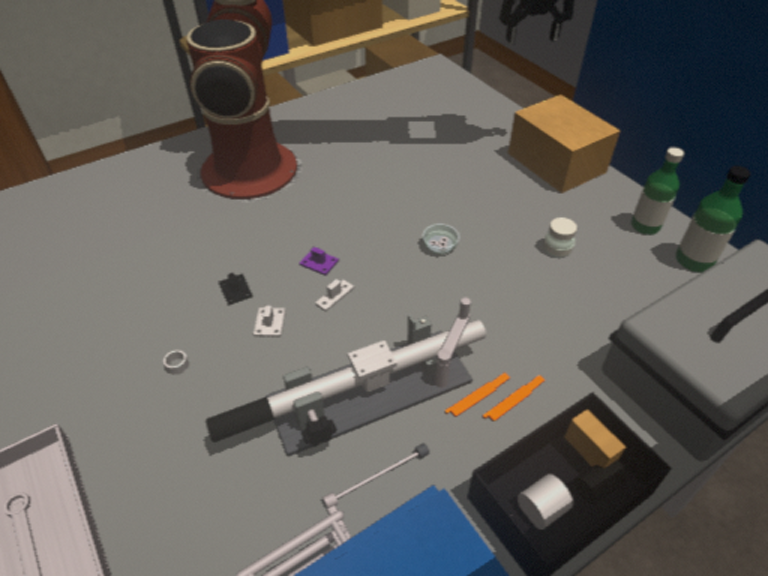

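The grey two-tone plates in `top`: the aluminium four-hole plate is at (487,355). The black one (500,410) and the purple one (415,402) are look-alikes, and the strap is at (421,352). The keeper is open by about 0.86 rad, with its knob at (393,213). I'll move in for a close look.

```bash
cat >> h.py <<'E'
def down(yaw): # tool x down, tool y at world angle yaw
    x=np.array([0,0,-1.]);y=np.array([np.cos(yaw),np.sin(yaw),0]);return np.c_[x,y,np.cross(x,y)]
def plan(P,yawdeg,n,op,half=True):
    """rows from measured pose to P, tool down with jaw axis at yaw (mod 180)"""
    o=ctrl.get_obs(); p=np.array(o["tool_pos"]);R0=R.from_rotvec(o["tool_rot"])
    c=[R.from_matrix(down(np.radians(yawdeg+k))) for k in ((0,180,-180) if half else (0,))]
    t=min(c,key=lambda r:(R0.inv()*r).magnitude()); rv=(R0.inv()*t).as_rotvec()
    print("rot",np.degrees(rv).round(1),"shift mm",((P-p)*1000).round(1))
    for i in range(n):
        Ri=R0*R.from_rotvec(rv*i/n); s=Ri.inv().apply((np.array(P)-p)/n)
        print([*[float(v) for v in s.round(4)],*[float(v) for v in np.degrees(rv/n).round(2)],op],end=", ")
    print()
E
python3 - <<'E'
from h import *
np.set_printoptions(precision=3,suppress=True)
o=ctrl.get_obs(); print(R.from_rotvec(o["tool_rot"]).as_matrix()); print(np.array(calibration("wrist")["hand_eye"]),calibration("wrist")["fx"])
for y in (32.3,57): plan([0.60,0.02,0.30],y,16,0.085)
E
```

```text
[[-0.     0.386  0.922]
 [-0.     0.922 -0.386]
 [-1.    -0.    -0.   ]]
[[ 0.    -0.325  0.946 -0.143]
 [ 1.    -0.    -0.    -0.   ]
 [ 0.     0.946  0.325 -0.085]
 [ 0.     0.     0.     1.   ]] 269.3033517366071
rot [35. -0.  0.] shift mm [ 358.5 -556.4   68.7]
[-0.0043, -0.0234, 0.0341, 2.19, -0.0, 0.0, 0.085], [-0.0043, -0.0221, 0.035, 2.19, -0.0, 0.0, 0.085], [-0.0043, -0.0207, 0.0358, 2.19, -0.0, 0.0, 0.085], [-0.0043, -0.0194, 0.0366, 2.19, -0.0, 0.0, 0.085], [-0.0043, -0.018, 0.0373, 2.19, -0.0, 0.0, 0.085], [-0.0043, -0.0165, 0.0379, 2.19, -0.0, 0.0, 0.085], [-0.0043, -0.0151, 0.0385, 2.19, -0.0, 0.0, 0.085], [-0.0043, -0.0136, 0.0391, 2.19, -0.0, 0.0, 0.085], [-0.0043, -0.0121, 0.0396, 2.19, -0.0, 0.0, 0.085], [-0.0043, -0.0106, 0.04, 2.19, -0.0, 0.0, 0.085], [-0.0043, -0.009, 0.0404, 2.19, -0.0, 0.0, 0.085], [-0.0043, -0.0075, 0.0407, 2.19, -0.0, 0.0, 0.085], [-0.0043, -0.0059, 0.0409, 2.19, -0.0, 0.0, 0.085], [-0.0043, -0.0044, 0.0411, 2.19, -0.0, 0.0, 0.085], [-0.0043, -0.0028, 0.0413, 2.19, -0.0, 0.0, 0.085], [-0.0043, -0.0012, 0.0414, 2.19, -0.0, 0.0, 0.085], 
rot [1
[... 176 characters left out ...]
 0.64, -0.0, 0.0, 0.085], [-0.0043, -0.0223, 0.0349, 0.64, -0.0, 0.0, 0.085], [-0.0043, -0.0219, 0.0351, 0.64, -0.0, 0.0, 0.085], [-0.0043, -0.0215, 0.0354, 0.64, -0.0, 0.0, 0.085], [-0.0043, -0.0211, 0.0356, 0.64, -0.0, 0.0, 0.085], [-0.0043, -0.0207, 0.0358, 0.64, -0.0, 0.0, 0.085], [-0.0043, -0.0203, 0.0361, 0.64, -0.0, 0.0, 0.085], [-0.0043, -0.0199, 0.0363, 0.64, -0.0, 0.0, 0.085], [-0.0043, -0.0195, 0.0365, 0.64, -0.0, 0.0, 0.085], [-0.0043, -0.019, 0.0367, 0.64, -0.0, 0.0, 0.085], [-0.0043, -0.0186, 0.0369, 0.64, -0.0, 0.0, 0.085], [-0.0043, -0.0182, 0.0371, 0.64, -0.0, 0.0, 0.085], [-0.0043, -0.0178, 0.0373, 0.64, -0.0, 0.0, 0.085], [-0.0043, -0.0174, 0.0375, 0.64, -0.0, 0.0, 0.085],
```

>>> arm_command(
  plan=[
    [[-0.004, -0.023, 0.034, 2.2, 0, 0, 0.085], [-0.004, -0.022, 0.035, 2.2, 0, 0, 0.085], [-0.004, -0.021, 0.036, 2.2, 0, 0, 0.085], [-0.004, -0.019, 0.037, 2.2, 0, 0, 0.085], [-0.004, -0.018, 0.037, 2.2, 0, 0, 0.085], [-0.004, -0.0165, 0.038, 2.2, 0, 0, 0.085], [-0.004, -0.015, 0.0385, 2.2, 0, 0, 0.085], [-0.004, -0.0135, 0.039, 2.2, 0, 0, 0.085], [-0.004, -0.012, 0.0395, 2.2, 0, 0, 0.085], [-0.004, -0.0105, 0.04, 2.2, 0, 0, 0.085], [-0.004, -0.009, 0.04, 2.2, 0, 0, 0.085], [-0.004, -0.0075, 0.04, 2.2, 0, 0, 0.085], [-0.004, -0.006, 0.041, 2.2, 0, 0, 0.085], [-0.004, -0.0045, 0.041, 2.2, 0, 0, 0.085], [-0.004, -0.003, 0.041, 2.2, 0, 0, 0.085], [-0.004, -0.001, 0.041, 2.2, 0, 0, 0.085], [0, 0, 0, 0, 0, 0, 0.085]],
  ],
)

```text
t: 2.42
tool_pos: [0.5954, 0.0104, 0.297]
tool_rot: [0.808, 1.409, -0.802]
contact_force: [-1.2, 1.0, 0.2]
opening: 0.0851
```

```bash
cat > look.py <<'E'
import sys
from h import *
np.set_printoptions(precision=4,suppress=True)
T=c2w("wrist");im=get_image("wrist");save(sys.argv[1],im,1.5)
o=ctrl.get_obs();print(o["t"],o["tool_pos"],o["opening"])
for th in sys.argv[2:]:
    for r in mark_of("wrist",th)[:3]:
        P=w(T,r["at"]);print(th,round(r["conf"],2),P,pix("wrist",T,P).round(1))
E
python3 look.py w1 flange thread0 thread1 thread2 thread3 keeper_hinge keeper_knob plate hole0 fixture
```

```text
2.4667 [0.5943 0.0126 0.2967] 0.08466270017804277
flange 0.87 [ 0.6459 -0.082   0.084 ] [251.2 232. ]
thread0 0.95 [ 0.6314 -0.0968  0.0815] [237.8 234.4]
thread0 0.79 [ 0.6594 -0.1018  0.0842] [252.3 246.2]
thread0 0.77 [ 0.6347 -0.0538  0.0842] [254.5 213.4]
thread1 0.95 [ 0.6314 -0.0968  0.0815] [237.8 234.4]
thread1 0.79 [ 0.6594 -0.1018  0.0842] [252.3 246.2]
thread1 0.77 [ 0.6347 -0.0538  0.0842] [254.5 213.4]
thread2 0.95 [ 0.6314 -0.0968  0.0815] [237.8 234.4]
thread2 0.79 [ 0.6594 -0.1018  0.0842] [252.3 246.2]
thread2 0.77 [ 0.6347 -0.0538  0.0842] [254.5 213.4]
thread3 0.95 [ 0.6314 -0.0968  0.0815] [237.8 234.4]
thread3 0.79 [ 0.6594 -0.1018  0.0842] [252.3 246.2]
thread3 0.77 [ 0.6347 -0.0538  0.0842] [254.5 213.4]
keeper_hinge 0.97 [0.7029 0.0171 0.0735] [319.9 193.7]
keeper_knob 0.88 [0.6579 0.0855 0.109 ] [329.1 141. ]
keeper_knob 0.55 [ 0.6728 -0.0559  0.0864] [276.1 227.4]
plate 0.92 [ 0.3255 -0.1711 -0.0023] [ 58.6 161.2]
plate 0.89 [ 0.3499 -0.0079 -0.0005] [107.1  78.2]
plate 0.64 [ 0.4343 -0.1544  0.0006] [123.2 185.1]
hole0 0.97 [ 0.3636  0.013  -0.0019] [121.3  70.4]
hole0 0.8 [ 0.3765 -0.0128 -0.0003] [122.5  90.9]
hole0 0.79 [ 0.3082 -0.1551 -0.0008] [ 50.5 147.9]
fixture 0.72 [ 0.6508 -0.0704 -0.0017] [257.1 205. ]
```

View pics/w1.png

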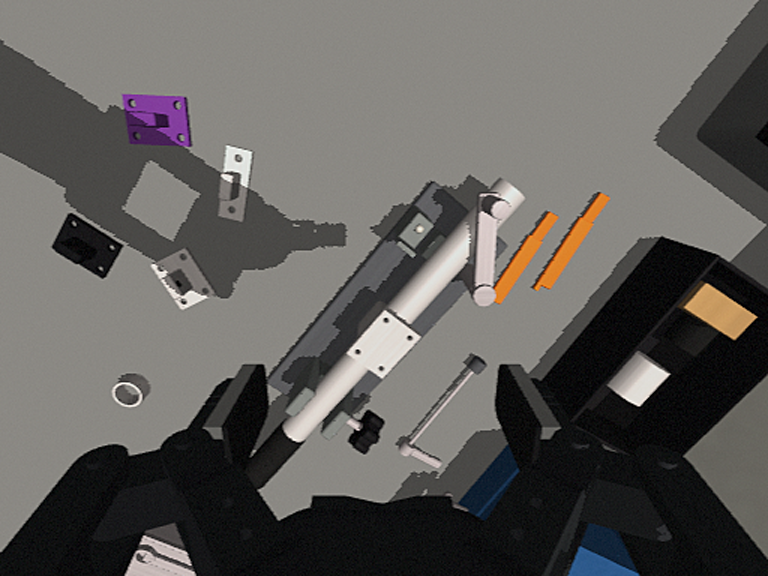

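The wrist picture shows the knob top at (497,206), the hinge at (485,294), the flange with its four holes around (384,345), and the aluminium plate at (182,278), with purple, black and strap separate from it.

```bash
python3 - <<'E'
from h import *
np.set_printoptions(precision=4,suppress=True)
T=c2w("wrist"); im=get_image("wrist")
k=[]
print(onplane("wrist",T,(497/1.5,206.5/1.5),.12), onplane("wrist",T,(485/1.5,294/1.5),.09))
for th in("keeper_knob","keeper_hinge","flange"):
    for r in mark_of("wrist",th)[:1]: print(th,w(T,r["at"]))
# two-view knob mark
Tt=c2w("top");get_image("top");Ts=c2w("scene");
u=[]
for cam in("wrist","top"):
    Tc=c2w(cam);r=mark_of(cam,"keeper_knob")[0];u.append((cam,Tc,pix(cam,Tc,w(Tc,r["at"]))))
get_image("scene");r=mark_of("scene","keeper_knob")[0];u.append(("scene",Ts,pix("scene",Ts,w(Ts,r["at"]))))
K=tri(u);print("knob",K)
plan([K[0],K[1],0.20],32.3,5,0.06)
E
```

```text
[0.6503 0.0975 0.12  ] [0.6985 0.0279 0.09  ]
keeper_knob [0.6584 0.0856 0.1072]
keeper_hinge [0.7055 0.0191 0.0721]
flange [ 0.6472 -0.077   0.0828]
knob [0.6623 0.1199 0.2056]
rot [-1.1  0.  -0.4] shift mm [ 69.5 103.8 -96.5]
[0.0194, 0.0225, -0.0106, -0.23, 0.01, -0.07, 0.06], [0.0194, 0.0226, -0.0105, -0.23, 0.01, -0.07, 0.06], [0.0194, 0.0226, -0.0104, -0.23, 0.01, -0.07, 0.06], [0.0194, 0.0227, -0.0103, -0.23, 0.01, -0.07, 0.06], [0.0193, 0.0228, -0.0102, -0.23, 0.01, -0.07, 0.06],
```

```bash
python3 - <<'E'
from h import *
np.set_printoptions(precision=4,suppress=True)
for cam in("wrist","top","scene"):
    T=c2w(cam); im=get_image(cam)
    if cam=="wrist": save("w2",im[90:320,180:360],3.3); c=calibration(cam); print({k:c[k] for k in("fx","fy","cx","cy")})
    for r in mark_of(cam,"keeper_knob")[:2]+search_frame(cam,"keeper_knob")[:2]: print(cam,round(r["conf"],2),w(T,r["at"]),pix(cam,T,w(T,r["at"])))
    print("proj",pix(cam,T,[.658,.0895,.12]),pix(cam,T,[.658,.0895,.107]),"hinge",pix(cam,T,[.704,.018,.084]))
E
```

```text
{'fx': 269.3033517366071, 'fy': 269.3033517366071, 'cx': 254.083856197231, 'cy': 189.49734816960088}
wrist 0.81 [0.657  0.0853 0.1083] [327.4492 146.8563]
wrist 0.43 [ 0.6569 -0.1026  0.0882] [249.4741 251.6289]
wrist 0.81 [0.676  0.0553 0.0863] [321.3728 170.1453]
proj [332.8156 146.0079] [329.8378 144.1837] hinge [321.5948 201.4116]
top 0.39 [0.661  0.0927 0.105 ] [235.6742 154.7333]
top 0.55 [0.6614 0.0752 0.0821] [242.3607 156.5811]
proj [236.4889 154.2631] [236.798  155.5333] hinge [262.0323 141.3647]
scene 0.56 [0.6575 0.0894 0.1059] [308.9282 203.3586]
scene 0.7 [0.6779 0.0559 0.081 ] [302.0053 221.8779]
proj [309.644  199.4611] [309.1452 203.1627] hinge [295.6577 235.9567]
```

View pics/w2.png

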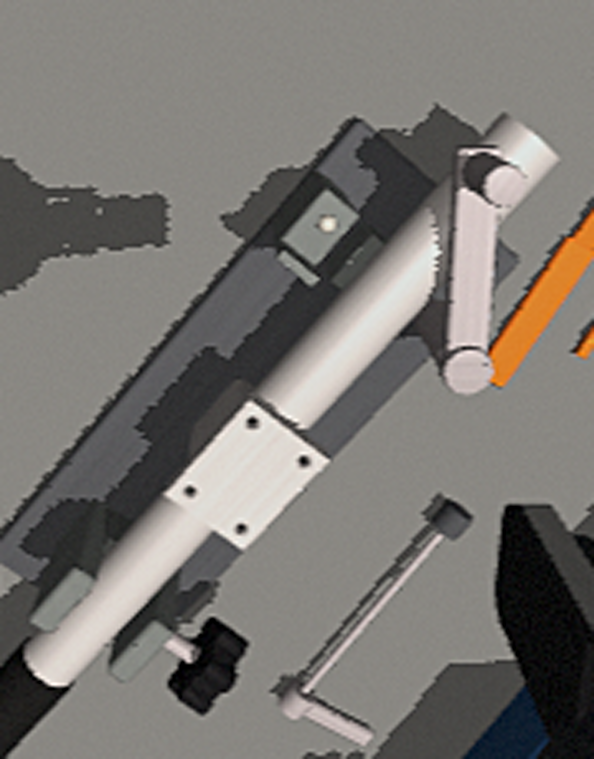

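Crop: knob top at about (503,186), which matches the projected (0.658, 0.0895). The flange holes are at (252,423), (304,461), (190,491) and (241,528).

```bash
python3 - <<'E'
from h import *
np.set_printoptions(precision=4,suppress=True)
T=c2w("wrist")
H=np.array([onplane("wrist",T,(u/3.3+180-.3,v/3.3+90-.3),.085) for u,v in((252,423),(304,461),(190,491),(241,528))])
print(H,H.mean(0)); 
for a,b in((0,2),(1,3),(2,3),(0,1)):
    d=H[a]-H[b];print(np.linalg.norm(d),np.degrees(np.arctan2(d[1],d[0])))
plan([.658,.0895,.16],32.8,5,0.06)
E
```

```text
[[ 0.6374 -0.0514  0.085 ]
 [ 0.6668 -0.0553  0.085 ]
 [ 0.631  -0.0944  0.085 ]
 [ 0.6604 -0.0989  0.085 ]] [ 0.6489 -0.075   0.085 ]
0.043486799322291214 81.45583845150223
0.04407462235238486 81.64755976925369
0.029838161134851195 171.24410305154333
0.02969431298595932 172.37685785106163
rot [-1.6  0.  -0.4] shift mm [  65.1   73.4 -136.5]
[0.0274, 0.0186, -0.0058, -0.33, 0.01, -0.07, 0.06], [0.0274, 0.0186, -0.0057, -0.33, 0.01, -0.07, 0.06], [0.0274, 0.0187, -0.0056, -0.33, 0.01, -0.07, 0.06], [0.0274, 0.0188, -0.0055, -0.33, 0.01, -0.07, 0.06], [0.0273, 0.0188, -0.0054, -0.33, 0.01, -0.07, 0.06],
```

>>> arm_command(
  plan=[
    [[0.027, 0.019, -0.006, -0.3, 0, 0, 0.06], [0.027, 0.019, -0.006, -0.3, 0, 0, 0.06], [0.027, 0.019, -0.006, -0.3, 0, 0, 0.06], [0.027, 0.019, -0.005, -0.3, 0, 0, 0.06], [0.027, 0.019, -0.005, -0.3, 0, 0, 0.06], [0, 0, 0, 0, 0, 0, 0.06], [0, 0, 0, 0, 0, 0, 0.06]],
  ],
)

```text
t: 4.45
tool_pos: [0.6655, 0.092, 0.1615]
tool_rot: [0.786, 1.413, -0.773]
contact_force: [-0.1, 0.5, 0.9]
opening: 0.0602
```

```bash
python3 - <<'E'
from h import *
print(ctrl.get_obs()["tool_pos"],ctrl.get_obs()["opening"])
plan([.658,.0895,.093],32.8,4,0.06)
T=c2w("wrist");im=get_image("wrist");save("w3",im)
print(pix("wrist",T,[.658,.0895,.12]),[w(T,r["at"]) for r in mark_of("wrist","keeper_knob")[:1]])
E
```

```text
[0.66545613 0.0920287  0.16151972] 0.06023719982299693
rot [-0.2  0.4 -0.7] shift mm [ -7.5  -2.5 -68.5]
[0.0171, -0.0021, -0.0006, -0.05, 0.11, -0.19, 0.06], [0.0171, -0.0021, -0.0006, -0.05, 0.11, -0.19, 0.06], [0.0171, -0.002, -0.0005, -0.05, 0.11, -0.19, 0.06], [0.0171, -0.002, -0.0005, -0.05, 0.11, -0.19, 0.06], 
[244.45259178 213.65547433] [array([0.65528324, 0.08509091, 0.10781837])]
```

View pics/w3.png

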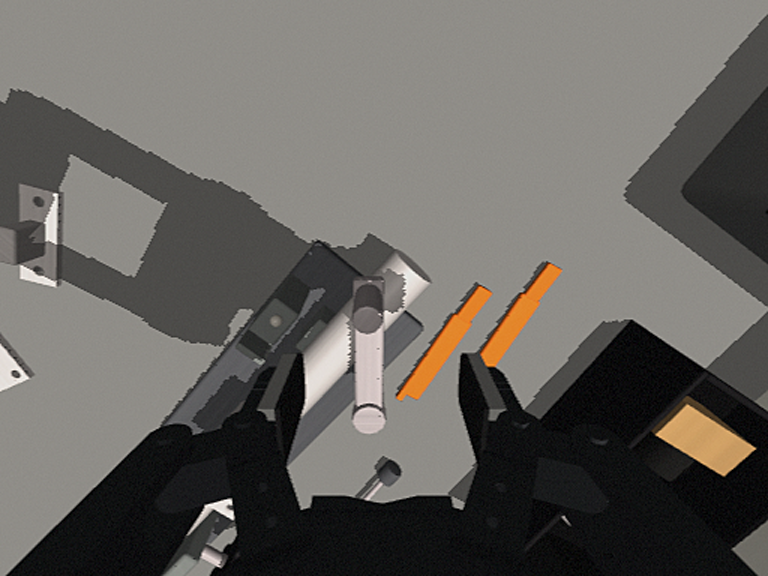

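The knob top is at (369,318), predicted (367,320), so it fits. I'll descend and grip it.

>>> arm_command(
  plan=[
    [[0.017, -0.002, -0.0005, 0, 0.1, -0.2, 0.06], [0.017, -0.002, -0.0005, 0, 0.1, -0.2, 0.06], [0.017, -0.002, -0.0005, 0, 0.1, -0.2, 0.06], [0.017, -0.002, -0.0005, 0, 0.1, -0.2, 0.06], [0.001, 0, 0, 0, 0, 0, 0.06], [0, 0, 0, 0, 0, 0, 0.01], [0, 0, 0, 0, 0, 0, 0.01], [0, 0, 0, 0, 0, 0, 0.01], [0, 0, 0, 0, 0, 0, 0.01]],
  ],
  squeeze=25,
)

```text
t: 5.3
tool_pos: [0.6601, 0.0847, 0.0967]
tool_rot: [0.788, 1.412, -0.779]
contact_force: [-0.3, -0.7, -5.7]
opening: 0.0148
```

```bash
python3 - <<'E'
from h import *
o=ctrl.get_obs();print(o["t"],o["tool_pos"],o["opening"],o["contact_force"])
p=o["tool_pos"][:2];hg=np.array([.703,.018]);d=p-hg;a=np.degrees(np.arctan2(d[1],d[0]));print(np.hypot(*d),a)
M=R.from_rotvec(o["tool_rot"]).as_matrix();print(M.round(3))
# arc: constant local step, end at 171.6
th=171.6-a;n=10;s=np.radians(th/n)
t0=.085*np.array([np.cos(np.radians(a)),np.sin(np.radians(a))]);c,si=np.cos(s),np.sin(s)
stp=np.array([[c,-si],[si,c]])@t0-t0
print("deg/row",-th/n,"local",M.T@np.r_[stp,0])
E
```

```text
5.3 [0.66013818 0.08467623 0.09672969] 0.01475811054066317 [-0.28498304 -0.73529748 -5.73869422]
0.07926446845062624 122.73433360216231
[[ 0.013  0.845  0.534]
 [-0.001  0.534 -0.845]
 [-1.     0.01   0.008]]
deg/row -4.886566639783768 local [-7.24213612e-05 -7.23749548e-03  3.67282596e-04]
```

>>> arm_command(
  plan=[
    [[0, -0.0067, 0.0003, -4.9, 0, 0, 0.01], [0, -0.0067, 0.0003, -4.9, 0, 0, 0.01], [0, -0.0067, 0.0003, -4.9, 0, 0, 0.01], [0, -0.0067, 0.0003, -4.9, 0, 0, 0.01], [0, -0.0067, 0.0003, -4.9, 0, 0, 0.01], [0, -0.0067, 0.0003, -4.9, 0, 0, 0.01], [0, -0.0067, 0.0003, -4.9, 0, 0, 0.01], [0, 0, 0, 0, 0, 0, 0.01]],
  ],
)

```text
t: 5.97
tool_pos: [0.6295, 0.0467, 0.0967]
tool_rot: [0.298, 1.534, -0.3]
contact_force: [-0.9, -1.5, -3.6]
opening: 0.0149
```

```bash
cat > arc.py <<'E'
from h import *
import sys
o=ctrl.get_obs();print(o["t"],o["tool_pos"],o["opening"],o["contact_force"])
p=o["tool_pos"][:2];hg=np.array([.703,.018]);d=p-hg;a=np.degrees(np.arctan2(d[1],d[0]));r=np.hypot(*d);print(r,a)
M=R.from_rotvec(o["tool_rot"]).as_matrix();print("jaw yaw",np.degrees(np.arctan2(M[1,1],M[0,1])))
n=int(sys.argv[1])
yaw=171.6-90;A=np.radians(171.6)
plan([*(hg+r*np.array([np.cos(A),np.sin(A)])),o["tool_pos"][2]],yaw,n,0.01)
E
python3 arc.py 4
```

```text
5.9667 [0.62949264 0.04667389 0.09668302] 0.014877339895200327 [-0.88561156 -1.50772275 -3.63450268]
0.07890198600596153 158.6901429829452
jaw yaw 68.1333285610635
rot [-13.5   0.9  -0. ] shift mm [ -4.5 -17.1   0. ]
[0.0, -0.0044, 0.0005, -3.37, 0.23, -0.0, 0.01], [-0.0, -0.0044, 0.0003, -3.37, 0.23, -0.0, 0.01], [-0.0, -0.0044, 0.0, -3.37, 0.23, -0.0, 0.01], [-0.0, -0.0044, -0.0002, -3.37, 0.23, -0.0, 0.01],
```

>>> arm_command(
  plan=[
    [[0, -0.0045, 0.0003, -3.3, 0, 0, 0.01], [0, -0.0045, 0.0003, -3.3, 0, 0, 0.01], [0, -0.0045, 0.0002, -3.3, 0, 0, 0.01], [0, -0.0045, 0.0002, -3.3, 0, 0, 0.01], [0, -0.001, 0, 0, 0, 0, 0.01], [0, 0, 0, 0, 0, 0, 0.01]],
  ],
)

```text
t: 6.47
tool_pos: [0.625, 0.03, 0.0967]
tool_rot: [0.125, 1.551, -0.123]
contact_force: [0.5, -1.3, -3.8]
opening: 0.0149
```

```bash
python3 arc.py 2
```

```text
6.4667 [0.62499353 0.03000674 0.09667211] 0.014940765111389575 [ 0.50665731 -1.29667051 -3.82106523]
0.07892509907925181 171.24971536442663
jaw yaw 80.93828015582075
rot [-0.7  0.9 -0.2] shift mm [-0.1 -0.5  0. ]
[-0.0, -0.0002, 0.0, -0.33, 0.45, -0.08, 0.01], [-0.0, -0.0002, 0.0, -0.33, 0.45, -0.08, 0.01],
```

>>> arm_command(
  plan=[
    [[0, -0.001, 0, -0.3, 0, 0, 0.01], [0, -0.0015, 0, 0, 0, 0, 0.01], [0, -0.0015, 0, 0, 0, 0, 0.01], [0, 0, 0, 0, 0, 0, 0.01]],
  ],
)

```text
t: 6.8
tool_pos: [0.6249, 0.0295, 0.0967]
tool_rot: [0.129, 1.55, -0.117]
contact_force: [0.3, -2.1, -3.7]
opening: 0.0147
```

```bash
python3 arc.py 2
```

```text
6.8 [0.62493658 0.02950563 0.09669574] 0.014686234988901939 [ 0.27893289 -2.05120577 -3.74963275]
0.07890676588881582 171.61564072414896
jaw yaw 81.00185692549489
rot [-0.6  0.9 -0.5] shift mm [0. 0. 0.]
[0.0, 0.0, -0.0, -0.3, 0.47, -0.25, 0.01], [0.0, 0.0, -0.0, -0.3, 0.47, -0.25, 0.01],
```

>>> arm_command(
  plan=[
    [[0, -0.005, 0, 0, 0, 0, 0.01], [0, -0.005, 0, 0, 0, 0, 0.01], [0, -0.005, 0, 0, 0, 0, 0.01]],
  ],
)

```text
t: 7.05
tool_pos: [0.6249, 0.0291, 0.0968]
tool_rot: [0.154, 1.545, -0.095]
contact_force: [4.6, 17.1, -5.2]
opening: 0.0148
```

```bash
python3 arc.py 1
```

```text
7.05 [0.62489702 0.02909592 0.0967612 ] 0.01480681579541988 [ 4.61552863 17.12165864 -5.21424151]
0.07888723070885933 171.91422481759227
jaw yaw 80.93403552260835
rot [-0.7  1.1 -2.2] shift mm [0.1 0.4 0. ]
[0.0, 0.0004, -0.0, -0.69, 1.12, -2.25, 0.01],
```

>>> arm_command(
  plan=[
    [[0, 0, 0, 0, 0, 0, 0.015], [0, 0, 0, 0, 0, 0, 0.045], [0, 0, 0, 0, 0, 0, 0.045], [0, 0, 0, 0, 0, 0, 0.045], [-0.03, 0, 0, 0, 0, 0, 0.045], [-0.04, 0, 0, 0, 0, 0, 0.045], [-0.04, 0, 0, 0, 0, 0, 0.045], [-0.03, 0, 0, 0, 0, 0, 0.06], [0, 0, 0, 0, 0, 0, 0.06]],
  ],
)

```text
t: 7.8
tool_pos: [0.6212, 0.0221, 0.2439]
tool_rot: [0.151, 1.545, -0.099]
contact_force: [0.7, 0.3, 0.8]
opening: 0.0601
```

```bash
python3 - <<'E'
from h import *
np.set_printoptions(precision=4,suppress=True)
for cam in("top","scene","wrist"):
    T=c2w(cam);im=get_image(cam)
    for th in("keeper_knob","keeper_hinge","flange","plate"):
        for r in mark_of(cam,th)[:3]: print(cam,th,round(r["conf"],2),w(T,r["at"]))
    if cam=="scene": save("s1",im[130:300,140:340],3)
print("proj knob shut",pix("scene",c2w("scene"),[.6189,.0304,.12]),ctrl.get_obs()["tool_pos"])
plan([.455,-.145,.22],80,8,.07)
E
```

```text
top keeper_knob 0.64 [0.5702 0.3968 0.0002]
top keeper_knob 0.42 [ 0.438  -0.3185  0.002 ]
top keeper_knob 0.39 [0.6183 0.033  0.105 ]
top flange 0.92 [ 0.6494 -0.0773  0.0836]
top plate 0.89 [ 0.3312 -0.1708 -0.0002]
top plate 0.77 [ 0.4337 -0.1547 -0.0018]
top plate 0.48 [ 0.6367 -0.0533  0.0808]
scene keeper_knob 0.92 [0.6179 0.0305 0.1063]
scene keeper_hinge 0.76 [0.7001 0.0178 0.0658]
scene flange 0.71 [ 0.6547 -0.0781  0.0807]
scene plate 0.9 [ 0.4381 -0.1564  0.0001]
scene plate 0.65 [ 0.6712 -0.0565  0.0877]
scene plate 0.64 [0.617  0.031  0.1053]
wrist keeper_knob 0.6 [0.6149 0.0242 0.107 ]
wrist keeper_hinge 0.66 [0.7059 0.0156 0.0735]
wrist keeper_hinge 0.45 [ 0.6319 -0.1003  0.0831]
wrist flange 0.86 [ 0.6477 -0.0791  0.0857]
wrist flange 0.65 [0.7026 0.0164 0.0744]
wrist plate 0.88 [ 0.4304 -0.1511  0.0007]
proj knob shut [279.0149 199.3198] [0.6176 0.0231 0.2343]
rot [ 0.9  0.3 -2. ] shift mm [-162.6 -168.1  -14.3]
[0.0009, -0.024, -0.0167, 0.11, 0.04, -0.25, 0.07], [0.001, -0.024, -0.0167, 0.11, 0.04, -0.25, 0.07], [0.0011, -0.0241, -0.0166, 0.11, 0.04, -0.25, 0.07], [0.0012, -0.0241, -0.0166, 0.11, 0.04, -0.25, 0.07], [0.0013, -0.0241, -0.0166, 0.11, 0.04, -0.25, 0.07], [0.0014, -0.0242, -0.0165, 0.11, 0.04, -0.25, 0.07], [0.0016, -0.0242, -0.0165, 0.11, 0.04, -0.25, 0.07], [0.0017, -0.0242, -0.0164, 0.11, 0.04, -0.25, 0.07],
```

View pics/s1.png

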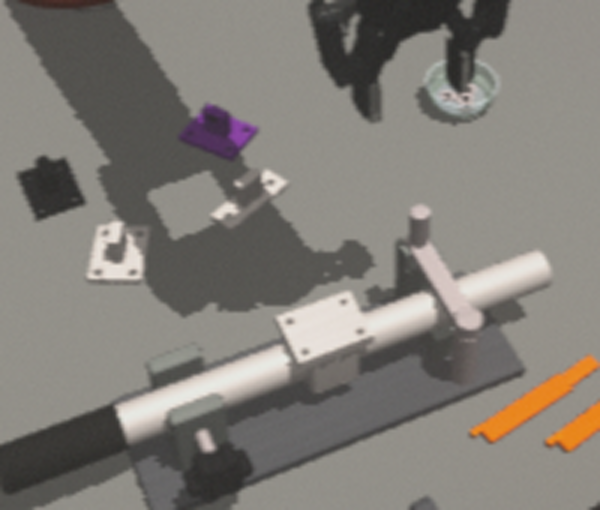

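The keeper bar lies across the handlebar with its knob at (420,215), shut. The aluminium plate with four holes is at (118,253) in this crop; black is at (50,187), purple at (218,130) and the two-hole strap at (250,195). I'm going over the aluminium one.

>>> arm_command(
  plan=[
    [[0, -0.029, -0.026, 0, 0, -0.3, 0.07], [0, -0.029, -0.026, 0, 0, -0.3, 0.07], [0, -0.029, -0.026, 0, 0, -0.3, 0.07], [0, -0.029, -0.026, 0, 0, -0.3, 0.07], [0, -0.029, -0.026, 0, 0, -0.3, 0.07], [0, -0.029, -0.026, 0, 0, -0.3, 0.07], [0, -0.029, -0.026, 0, 0, -0.3, 0.07], [0, 0, 0, 0, 0, 0, 0.07], [0, 0, 0, 0, 0, 0, 0.07]],
  ],
)

```text
t: 9.3
tool_pos: [0.3982, -0.1545, 0.2278]
tool_rot: [0.117, 1.561, -0.128]
contact_force: [0.2, 0.9, 0.3]
opening: 0.0697
```

```bash
python3 - <<'E'
from h import *
np.set_printoptions(precision=4,suppress=True)
T=c2w("wrist");im=get_image("wrist");save("w4",im)
print(ctrl.get_obs()["tool_pos"],ctrl.get_obs()["dq"].round(3))
for th in("plate","hole0"):
    for r in mark_of("wrist",th)[:6]: P=w(T,r["at"]);print(th,round(r["conf"],2),P,pix("wrist",T,P)*1.5)
E
```

```text
[ 0.3985 -0.1543  0.2279] [ 0.041  0.029 -0.021  0.012 -0.003  0.007]
plate 0.82 [ 0.3478 -0.0105 -0.0026] [535.9506 158.8846]
plate 0.76 [ 0.3265 -0.1711 -0.0051] [352.0392 163.4077]
plate 0.66 [ 0.436  -0.1527  0.0008] [390.7858 277.806 ]
hole0 0.88 [ 0.3048 -0.185   0.    ] [331.2977 140.4399]
hole0 0.87 [ 0.4279 -0.1285 -0.0005] [414.6056 265.7275]
hole0 0.83 [ 0.3361 -0.0355 -0.0036] [506.2982 149.7086]
hole0 0.82 [ 0.4473 -0.185   0.0032] [359.7024 294.3397]
hole0 0.8 [ 0.3494 -0.1936  0.0024] [331.2741 194.2671]
hole0 0.74 [ 0.4621 -0.1541 -0.0016] [393.2535 301.9323]
```

View pics/w4.png

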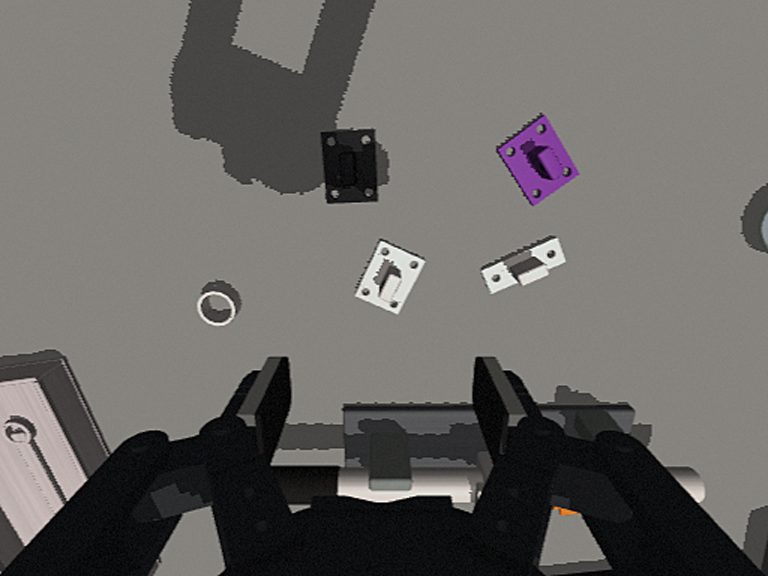

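Plate holes at (385,252), (414,265), (366,291) and (396,302); aluminium, four holes, so this is the target.

```bash
python3 - <<'E'
from h import *
np.set_printoptions(precision=4,suppress=True)
T=c2w("wrist")
H=np.array([onplane("wrist",T,((u-.25)/1.5,(v-.25)/1.5),.006) for u,v in((385,252),(414,265.5),(366,291),(396,302))])
print(H,H.mean(0));c=H.mean(0)
for a,b in((2,0),(3,1),(2,3),(0,1)):
    d=H[b]-H[a];print(np.linalg.norm(d),np.degrees(np.arctan2(d[1],d[0])))
o=ctrl.get_obs();M=R.from_rotvec(o["tool_rot"]).as_matrix();print("jaw yaw",np.degrees(np.arctan2(M[1,1],M[0,1])),o["q"],o["tool_pos"])
print("wrist lug sf",[w(T,r["at"]) for r in search_frame("wrist","plate")[:3]])
E
```

```text
[[ 0.4093 -0.1529  0.006 ]
 [ 0.4263 -0.128   0.006 ]
 [ 0.4447 -0.1767  0.006 ]
 [ 0.4603 -0.1498  0.006 ]] [ 0.4352 -0.1519  0.006 ]
0.04265184555477411 146.11949900471666
0.04038951360444182 147.23716328441654
0.031054349529983913 59.942333367164785
0.03019808725134084 55.74083731511006
jaw yaw 81.27018497556581 [-0.5386 -0.4546  2.0552 -0.0031  1.5336 -1.9569] [ 0.3995 -0.1533  0.2278]
wrist lug sf [array([ 0.3515, -0.0125,  0.0055]), array([ 0.3253, -0.1675,  0.0005]), array([ 0.43  , -0.1507,  0.0076])]
```

```bash
python3 -c "
from h import *
plan([.435,-.154,.13],57.3,5,.07)"
```

```text
rot [24.   0.4  0.3] shift mm [ 35.3  -0.9 -97.7]
[0.0196, 0.001, 0.0069, 4.8, 0.07, 0.05, 0.07], [0.0196, 0.0016, 0.0068, 4.8, 0.07, 0.05, 0.07], [0.0196, 0.0021, 0.0067, 4.8, 0.07, 0.05, 0.07], [0.0195, 0.0026, 0.0065, 4.8, 0.07, 0.05, 0.07], [0.0195, 0.0032, 0.0063, 4.8, 0.07, 0.05, 0.07],
```

>>> arm_command(
  plan=[
    [[0.0195, 0.001, 0.007, 4.8, 0.1, 0, 0.07], [0.0195, 0.0015, 0.007, 4.8, 0.1, 0, 0.07], [0.0195, 0.002, 0.0065, 4.8, 0.1, 0, 0.07], [0.0195, 0.0025, 0.0065, 4.8, 0.1, 0, 0.07], [0.0195, 0.003, 0.0065, 4.8, 0, 0, 0.07], [0, 0, 0, 0, 0, 0, 0.07], [0, 0, 0, 0, 0, 0, 0.07], [0, 0, 0, 0, 0, 0, 0.07]],
  ],
)

```text
t: 10.17
tool_pos: [0.4442, -0.1486, 0.1289]
tool_rot: [0.443, 1.524, -0.449]
contact_force: [0.0, -0.8, 0.9]
opening: 0.0697
```

```bash
python3 - <<'E'
from h import *
np.set_printoptions(precision=4,suppress=True)
T=c2w("wrist");im=get_image("wrist");save("w5",im[80:384,130:380],2)
o=ctrl.get_obs();print(o["tool_pos"],o["dq"])
P=np.array([[ .4135,-.1532],[.4263,-.128]])
for r in mark_of("wrist","hole0")[:6]+mark_of("wrist","plate")[:3]: Q=w(T,r["at"]);print(round(r["conf"],2),Q,(pix("wrist",T,Q)-[130,80])*2)
plan([.435,-.154,.04],57.3,4,.07)
E
```

```text
[ 0.4445 -0.1488  0.1295] [-0.0109 -0.0204 -0.0068 -0.0038 -0.0072  0.0097]
0.95 [ 0.4501 -0.1799  0.0041] [206.7796 244.6516]
0.95 [ 0.3031 -0.187  -0.0014] [20.4589  3.3822]
0.9 [0.3619 0.01   0.0005] [ 457.086  -137.9942]
0.89 [ 0.3737 -0.0139 -0.0015] [418.2892 -77.6615]
0.82 [ 0.4274 -0.1272 -0.0025] [267.7288 154.5013]
0.8 [ 0.3504 -0.1614  0.0013] [123.2674  61.3132]
0.72 [ 0.4347 -0.1533  0.0009] [232.8664 193.9388]
0.66 [ 0.3282 -0.1725 -0.0028] [78.9447 33.3685]
0.58 [ 0.3503 -0.0103 -0.0019] [ 401.4019 -133.2152]
rot [-0.   0.3  0.2] shift mm [ -9.7  -4.5 -90.3]
[0.0226, -0.0022, -0.0015, -0.01, 0.07, 0.05, 0.07], [0.0226, -0.0022, -0.0015, -0.01, 0.07, 0.05, 0.07], [0.0226, -0.0022, -0.0015, -0.01, 0.07, 0.05, 0.07], [0.0226, -0.0022, -0.0015, -0.01, 0.07, 0.05, 0.07],
```

View pics/w5.png

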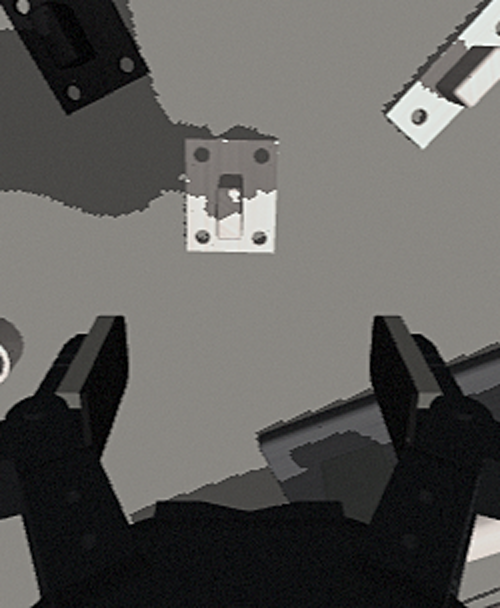

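```bash
python3 - <<'E'
from h import *
np.set_printoptions(precision=4,suppress=True)
T=c2w("wrist")
f=lambda u,v,z:onplane("wrist",T,((u-.5)/2+130,(v-.5)/2+80),z)
H=np.array([f(u,v,.006) for u,v in((202,155),(261,156),(203,237),(259,238))])
c=H.mean(0);print(H,c)
for a,b in((2,0),(3,1),(2,3),(0,1)):
    d=H[b]-H[a];print(np.linalg.norm(d),np.degrees(np.arctan2(d[1],d[0])))
c=.5*c+.5*np.array([.4345,-.1535,0]);print(c)
# lug height check: same hole pixels vs z from lug top corners
print(f(229,213,.034),f(229,200,.034),ctrl.get_obs()["tool_pos"])
plan([c[0],c[1],.045],57.3,4,.07)
E
```

```text
[[ 0.4089 -0.1556  0.006 ]
 [ 0.4254 -0.1309  0.006 ]
 [ 0.4457 -0.1801  0.006 ]
 [ 0.4622 -0.1555  0.006 ]] [ 0.4355 -0.1555  0.006 ]
0.044204764096865405 146.29861677366839
0.04424451211904061 146.31104871439643
0.02969065720840016 56.229815979954594
0.029681035986147738 56.306520606629086
[ 0.435  -0.1545  0.003 ]
[ 0.4346 -0.1551  0.034 ] [ 0.4293 -0.1516  0.034 ] [ 0.4447 -0.1495  0.1303]
rot [-0.   0.3  0.2] shift mm [ -9.7  -5.1 -85.3]
[0.0213, -0.0023, -0.0015, -0.01, 0.07, 0.05, 0.07], [0.0213, -0.0023, -0.0014, -0.01, 0.07, 0.05, 0.07], [0.0213, -0.0023, -0.0014, -0.01, 0.07, 0.05, 0.07], [0.0213, -0.0024, -0.0014, -0.01, 0.07, 0.05, 0.07],
```

>>> arm_command(
  plan=[
    [[0.021, -0.0025, -0.0015, 0.3, 0.1, 0, 0.06], [0.021, -0.0025, -0.0015, 0.3, 0.1, 0, 0.06], [0.021, -0.0025, -0.0015, 0.2, 0.1, 0, 0.06], [0.021, -0.0025, -0.0015, 0.2, 0, 0, 0.06], [0, 0, 0, 0, 0, 0, 0.06], [0, 0, 0, 0, 0, 0, 0.06]],
  ],
)

```text
t: 10.82
tool_pos: [0.4402, -0.159, 0.0542]
tool_rot: [0.453, 1.503, -0.464]
contact_force: [0.7, -0.1, 0.1]
opening: 0.06
```

```bash
python3 -c "
from h import *
print(ctrl.get_obs()['tool_pos'],ctrl.get_obs()['dq'].round(3))
plan([.4352,-.155,.012],56.3,3,.06)"
```

```text
[ 0.44019004 -0.15899965  0.05415296] [-0.008  0.002  0.022  0.     0.003 -0.005]
rot [0.1 1.1 0.1] shift mm [ -5.    4.  -42.2]
[0.014, 0.0002, -0.0024, 0.03, 0.38, 0.03, 0.06], [0.014, 0.0002, -0.0023, 0.03, 0.38, 0.03, 0.06], [0.014, 0.0002, -0.0022, 0.03, 0.38, 0.03, 0.06],
```

>>> arm_command(
  plan=[
    [[0.014, 0, -0.0025, 0, 0.4, 0, 0.06], [0.014, 0, -0.0025, 0, 0.4, 0, 0.06], [0.014, 0, -0.0025, 0, 0.4, 0, 0.06], [0, 0, 0, 0, 0, 0, 0.06], [0, 0, 0, 0, 0, 0, 0.06]],
  ],
)

```text
t: 11.23
tool_pos: [0.4375, -0.1567, 0.0135]
tool_rot: [0.457, 1.516, -0.46]
contact_force: [0.2, 0.2, 0.9]
opening: 0.0599
```

```bash
python3 -c "
from h import *
print(ctrl.get_obs()['tool_pos'],ctrl.get_obs()['dq'].round(3))
plan([.4352,-.155,.011],56.3,2,.06)"
```

```text
[ 0.43752571 -0.15669683  0.01350564] [ 0.003  0.027  0.02   0.001 -0.008 -0.001]
rot [0.2 0.3 0. ] shift mm [-2.3  1.7 -2.5]
[0.0012, 0.0001, -0.0014, 0.08, 0.17, 0.01, 0.06], [0.0012, 0.0001, -0.0014, 0.08, 0.17, 0.01, 0.06],
```

>>> arm_command(
  plan=[
    [[0.0015, 0, -0.0025, 0, 0.3, 0, 0.06], [0.0005, 0, -0.001, 0, 0.1, 0, 0.06], [0, 0, 0, 0, 0, 0, 0.06], [0, 0, 0, 0, 0, 0, 0.005], [0, 0, 0, 0, 0, 0, 0.005], [0, 0, 0, 0, 0, 0, 0.005], [0, 0, 0, 0, 0, 0, 0.005], [0, 0, 0, 0, 0, 0, 0.005]],
  ],
  squeeze=60,
)

```text
t: 11.9
tool_pos: [0.4359, -0.1552, 0.0131]
tool_rot: [0.458, 1.52, -0.459]
contact_force: [0.5, 1.2, -0.8]
opening: 0.0106
```

```bash
python3 -c "
from h import *
o=ctrl.get_obs();print(o['t'],o['tool_pos'],o['opening'],o['contact_force'])
plan([.4352,-.155,.15],56.3,4,.005)"
```

```text
11.9 [ 0.43586821 -0.15521018  0.01310798] 0.0105792808870516 [ 0.48465007  1.24665354 -0.79025327]
rot [0.2 0.1 0. ] shift mm [ -0.7   0.2 136.9]
[-0.0342, -0.0001, -0.0001, 0.05, 0.02, 0.0, 0.005], [-0.0342, -0.0001, -0.0001, 0.05, 0.02, 0.0, 0.005], [-0.0342, -0.0001, -0.0001, 0.05, 0.02, 0.0, 0.005], [-0.0342, -0.0001, -0.0002, 0.05, 0.02, 0.0, 0.005],
```

>>> arm_command(
  plan=[
    [[-0.02, 0, 0, 0, 0, 0, 0.005], [-0.035, 0, 0, 0, 0, 0, 0.005], [-0.035, 0, 0, 0, 0, 0, 0.005], [-0.035, 0, 0, 0, 0, 0, 0.005], [-0.035, 0, 0, 0, 0, 0, 0.005], [0, 0, 0, 0, 0, 0, 0.005]],
  ],
)

```text
t: 12.4
tool_pos: [0.4322, -0.1532, 0.1754]
tool_rot: [0.46, 1.531, -0.458]
contact_force: [1.2, -1.0, -0.3]
opening: 0.0105
```

```bash
python3 -c "
from h import *
o=ctrl.get_obs();print(o['t'],o['tool_pos'],o['opening'],o['contact_force'])
plan([.649,-.076,.16],-8.4,12,.005)"
```

```text
12.4 [ 0.43220611 -0.15319866  0.1753767 ] 0.010485596870371925 [ 1.23472193 -1.02601045 -0.30712973]
rot [64.9 -0.5  0.4] shift mm [216.8  77.2 -15.4]
[0.0012, 0.0153, 0.0115, 5.41, -0.04, 0.03, 0.005], [0.0012, 0.0164, 0.01, 5.41, -0.04, 0.03, 0.005], [0.0012, 0.0172, 0.0084, 5.41, -0.04, 0.03, 0.005], [0.0012, 0.0179, 0.0068, 5.41, -0.04, 0.03, 0.005], [0.0012, 0.0185, 0.0051, 5.41, -0.04, 0.03, 0.005], [0.0012, 0.0189, 0.0033, 5.41, -0.04, 0.03, 0.005], [0.0012, 0.0191, 0.0015, 5.41, -0.04, 0.03, 0.005], [0.0012, 0.0192, -0.0003, 5.41, -0.04, 0.03, 0.005], [0.0013, 0.0191, -0.0021, 5.41, -0.04, 0.03, 0.005], [0.0013, 0.0188, -0.0039, 5.41, -0.04, 0.03, 0.005], [0.0013, 0.0183, -0.0057, 5.41, -0.04, 0.03, 0.005], [0.0013, 0.0177, -0.0074, 5.41, -0.04, 0.03, 0.005],
```

>>> arm_command(
  plan=[
    [[0, 0.0155, 0.0115, 5.4, 0, 0, 0.005], [0, 0.0165, 0.01, 5.4, 0, 0, 0.005], [0, 0.017, 0.0085, 5.4, 0, 0, 0.005], [0, 0.018, 0.007, 5.4, 0, 0, 0.005], [0, 0.0185, 0.005, 5.4, 0, 0, 0.005], [0, 0.019, 0.0035, 5.4, 0, 0, 0.005], [0, 0.019, 0.0015, 5.4, 0, 0, 0.005], [0, 0.019, -0.0005, 5.4, 0, 0, 0.005], [0, 0.019, -0.002, 5.4, 0, 0, 0.005], [0, 0.019, -0.004, 5.4, 0, 0, 0.005], [0, 0.018, -0.0055, 5.4, 0, 0, 0.005], [0, 0.018, -0.0075, 5.4, 0, 0, 0.005], [0, 0, 0, 0, 0, 0, 0.005], [0, 0, 0, 0, 0, 0, 0.005], [0, 0, 0, 0, 0, 0, 0.005]],
  ],
)

```text
t: 13.65
tool_pos: [0.6593, -0.0777, 0.1665]
tool_rot: [1.352, 1.117, -1.366]
contact_force: [-0.1, 0.7, -1.0]
opening: 0.0106
```

```bash
python3 - <<'E'
from h import *
np.set_printoptions(precision=4,suppress=True)
o=ctrl.get_obs();print(o['t'],o['tool_pos'],o['opening'],o['contact_force'],o["dq"])
T=c2w("wrist");im=get_image("wrist");save("w6",im[130:384,120:400],2.6)
for th in("flange","hole0","thread0","keeper_knob","keeper_hinge"):
    for r in mark_of("wrist",th)[:4]: Q=w(T,r["at"]);print(th,round(r["conf"],2),Q,(pix("wrist",T,Q)-[120,130])*2.6)
plan([.649,-.076,.11],-8.4,4,.005)
E
```

```text
13.65 [ 0.6593 -0.0777  0.1665] 0.010589972667755469 [-0.1378  0.6587 -0.9579] [ 0.0001  0.0069  0.0127 -0.0054  0.0032 -0.0126]
flange 0.58 [ 0.6486 -0.0818  0.0835] [326.9716 188.1729]
hole0 0.92 [ 0.6485 -0.0532  0.1551] [288.6863 189.7236]
hole0 0.89 [ 0.3514 -0.1607 -0.0001] [-185.0035  368.6344]
hole0 0.81 [ 0.6791 -0.0562  0.1502] [416.5252 170.4277]
hole0 0.78 [ 0.6681 -0.101   0.1523] [404.7562 339.6414]
thread0 0.74 [ 0.6347 -0.0528  0.0849] [267.8501 117.7621]
thread0 0.73 [ 0.6316 -0.0983  0.0847] [289.8925 240.5227]
thread0 0.7 [0.7035 0.0157 0.0729] [ 434.8545 -142.9515]
thread0 0.65 [ 0.67   -0.0514  0.0844] [371.097   93.0279]
keeper_knob 0.63 [0.6183 0.0253 0.1095] [ 127.1106 -121.628 ]
keeper_hinge 0.93 [0.7054 0.0183 0.0764] [ 440.8604 -154.204 ]
rot [-3.3 -0.   0.6] shift mm [-10.4   2.  -57.7]
[0.0145, -0.0025, 0.0, -0.82, -0.01, 0.16, 0.005], [0.0145, -0.0025, 0.0, -0.82, -0.01, 0.16, 0.005], [0.0144, -0.0026, -0.0, -0.82, -0.01, 0.16, 0.005], [0.0144, -0.0026, -0.0001, -0.82, -0.01, 0.16, 0.005],
```

View pics/w6.png

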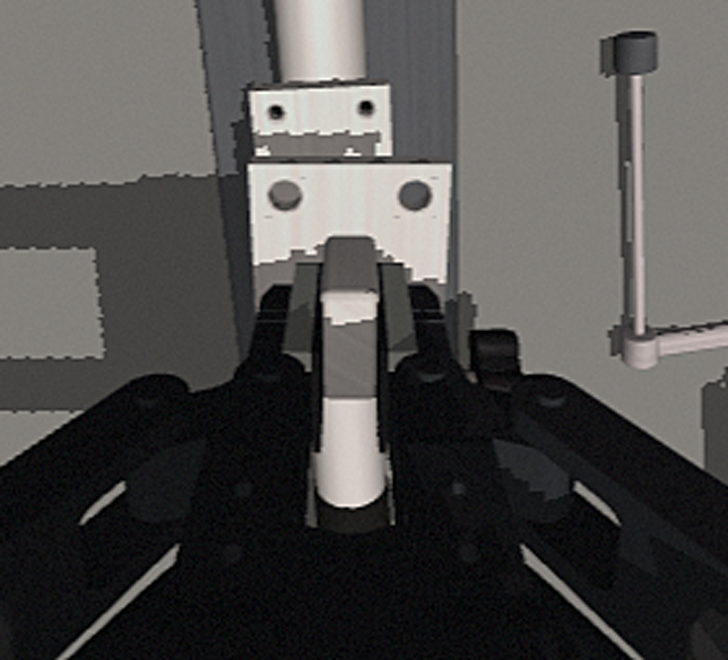

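The plate is held square. Its far holes are at (285,195) and (415,195), and the far threads at (276,112) and (366,107). I'll compute the offset from these.

```bash
cat > rel.py <<'E'
from h import *
import sys
np.set_printoptions(precision=4,suppress=True)
def rel(ph,th,x0,y0,s,go=None):
    T=c2w("wrist");o=ctrl.get_obs();z=o["tool_pos"][2]
    f=lambda uv,zz:onplane("wrist",T,((uv[0]-s/2+.5)/s+x0,(uv[1]-s/2+.5)/s+y0),zz)
    p=[f(q,z-.0071) for q in ph];t=[f(q,.085) for q in th]
    def fr(a):
        d=a[1]-a[0];yaw=np.arctan2(d[1],d[0]);m=(a[0]+a[1])/2
        print("spacing",np.linalg.norm(d),"yaw",np.degrees(yaw));return m,yaw
    (mp,yp),(mt,yt)=fr(p),fr(t)
    cp=mp-.022*np.array([-np.sin(yp),np.cos(yp),0]);ct=mt-.022*np.array([-np.sin(np.radians(-8.4)),np.cos(np.radians(-8.4)),0])
    M=R.from_rotvec(o["tool_rot"]).as_matrix();yt0=np.arctan2(M[1,1],M[0,1])
    print("plate c",cp,"flange c",ct,"tcp",o["tool_pos"],"jaw yaw",np.degrees(yt0), "tool-z plate tilt",np.degrees(np.arccos(-M[2,0])))
    print("need plate move",(ct-cp)[:2]*1000)
E
python3 -c "
from rel import *
rel([(285,195),(415,195)],[(276,112),(366,107)],120,130,2.6)"
```

```text
spacing 0.029961915169246112 yaw -11.433442919570929
spacing 0.030051682255729937 yaw -8.23521269956342
plate c [ 0.6585 -0.0773  0.1606] flange c [ 0.6494 -0.0756  0.085 ] tcp [ 0.6594 -0.078   0.1677] jaw yaw -11.683511147447813 tool-z plate tilt 0.6319331403525956
need plate move [-9.1123  1.6948]
```

>>> arm_command(
  plan=[
    [[0.008, -0.003, 0, -1.1, 0, 0.2, 0.005], [0.01, -0.003, 0, -1.1, 0, 0.2, 0.005], [0.01, -0.003, 0, -1.1, 0, 0.2, 0.005], [0.005, 0, 0, 0, 0, 0, 0.005], [0, 0, 0, 0, 0, 0, 0.005], [0, 0, 0, 0, 0, 0, 0.005], [0, 0, 0, 0, 0, 0, 0.005]],
  ],
)

```text
t: 14.53
tool_pos: [0.6473, -0.0764, 0.1301]
tool_rot: [1.312, 1.141, -1.313]
contact_force: [0.6, 0.2, -0.4]
opening: 0.0108
```

```bash
python3 - <<'E'
from h import *
o=ctrl.get_obs();print(o['t'],o['tool_pos'],o['opening'],o['contact_force'],o["dq"])
plan([.6502,-.0763,.110],-8.4,3,.005)
E
```

```text
14.5333 [ 0.64732019 -0.07636305  0.13011099] 0.010841373032207346 [ 0.6423373   0.22790875 -0.37818875] [-0.00132078  0.00144975  0.00296002 -0.00093574 -0.00185092 -0.0007186 ]
rot [ 0.4 -0.   0.1] shift mm [  2.9   0.1 -20.1]
[0.0067, 0.001, -0.0002, 0.12, -0.01, 0.03, 0.005], [0.0067, 0.001, -0.0002, 0.12, -0.01, 0.03, 0.005], [0.0067, 0.001, -0.0002, 0.12, -0.01, 0.03, 0.005],
```

>>> arm_command(
  plan=[
    [[0.006, 0.001, 0, 0.2, 0, 0, 0.005], [0.007, 0.001, 0, 0.1, 0, 0, 0.005], [0.007, 0.001, 0, 0.1, 0, 0, 0.005], [0, 0, 0, 0, 0, 0, 0.005], [0, 0, 0, 0, 0, 0, 0.005], [0, 0, 0, 0, 0, 0, 0.005]],
  ],
)

```text
t: 15.03
tool_pos: [0.6515, -0.077, 0.1084]
tool_rot: [1.318, 1.136, -1.317]
contact_force: [-0.2, 0.8, -0.7]
opening: 0.0106
```

```bash
python3 - <<'E'
from h import *
np.set_printoptions(precision=4,suppress=True)
o=ctrl.get_obs();print(o['t'],o['tool_pos'],o['opening'],o['contact_force'],o["dq"])
T=c2w("wrist");im=get_image("wrist");save("w7",im[130:330,150:350],3)
for n,z in(("plate top",o['tool_pos'][2]-.0071),("thread",.085)):
    for x in(-15,15):
        a=np.radians(-8.4);p=np.array([.6494,-.0756])+np.array([[np.cos(a),-np.sin(a)],[np.sin(a),np.cos(a)]])@[x/1e3,.022]
        print(n,(pix("wrist",T,[*p,z])-[150,130]+.5)*3-.5)
plan([.6502,-.0763,.109],-8.4,1,.005)
for cam in("scene","top"):
    Tc=c2w(cam);get_image(cam)
    for th in("plate","keeper_knob"):print(cam,th,[(round(r["conf"],2),w(Tc,r["at"])) for r in mark_of(cam,th)[:3]])
E
```

```text
15.0333 [ 0.6515 -0.077   0.1084] 0.010604378836722238 [-0.2088  0.7595 -0.6822] [ 0.0001  0.0037 -0.0046  0.0002 -0.0021  0.0001]
plate top [232.3584 223.1062]
plate top [382.6822 222.9196]
thread [239.4514 195.0237]
thread [376.6246 194.8502]
rot [-0.1 -0.  -0. ] shift mm [-1.4  0.7  0.4]
[-0.0004, -0.0015, -0.0004, -0.07, -0.04, -0.0, 0.005], 
scene plate [(0.81, array([ 0.3512, -0.0125, -0.0069])), (0.68, array([ 0.6506, -0.0795,  0.0961])), (0.65, array([ 0.3337, -0.1739,  0.0001]))]
scene keeper_knob []
top plate [(0.71, array([ 0.3296, -0.1713, -0.0007]))]
top keeper_knob [(0.68, array([0.6189, 0.0316, 0.1068])), (0.54, array([ 0.7496,  0.0532, -0.0014]))]
```

View pics/w7.png

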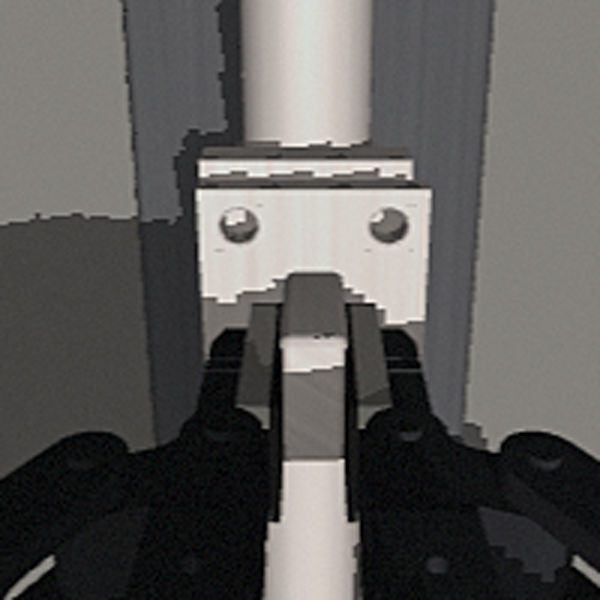

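The plate holes at (239,225) and (388,225) sit about 1.3 mm to fixture +x of their targets. A small correction follows.

>>> arm_command(
  plan=[
    [[0, -0.0016, -0.0005, 0, 0, 0, 0.005], [0, 0, 0, 0, 0, 0, 0.005], [0, 0, 0, 0, 0, 0, 0.005], [0, 0, 0, 0, 0, 0, 0.005]],
  ],
)

```text
t: 15.72
tool_pos: [0.6503, -0.0762, 0.1098]
tool_rot: [1.318, 1.135, -1.316]
contact_force: [0.1, -0.2, -0.9]
opening: 0.0105
```

```bash
python3 - <<'E'
from h import *
np.set_printoptions(precision=4,suppress=True)
o=ctrl.get_obs();print(o['t'],o['tool_pos'],o['opening'],o['contact_force'],o["dq"])
T=c2w("wrist");im=get_image("wrist");save("w8",im[130:330,150:350],3)
a=np.radians(-8.4);Rz=np.array([[np.cos(a),-np.sin(a)],[np.sin(a),np.cos(a)]])
for n,z,y in(("plate top hole",o['tool_pos'][2]-.0071,22),("plate corner",o['tool_pos'][2]-.0071,30),("flange corner",.085,30)):
    for s in(-1,1):
        p=np.array([.6494,-.0756])+Rz@[s*(15 if y==22 else 23)/1e3,y/1e3]
        print(n,(pix("wrist",T,[*p,z])-[150,130]+.5)*3-.5)
plan([.6502,-.0763,.109],-8.4,1,.005)
E
```

```text
15.7167 [ 0.6503 -0.0762  0.1098] 0.010500740058754746 [ 0.0845 -0.2445 -0.9224] [ 0.     -0.0012 -0.0009 -0.0011 -0.0016  0.0023]
plate top hole [238.8142 225.6948]
plate top hole [388.9772 225.3994]
plate corner [196.8285 188.0332]
plate corner [430.8472 187.5873]
flange corner [207.7747 160.7592]
flange corner [419.4888 160.3653]
rot [-0.1 -0.  -0.1] shift mm [-0.2 -0.1 -0.8]
[0.0008, -0.0002, 0.0001, -0.07, -0.03, -0.1, 0.005],
```

View pics/w8.png

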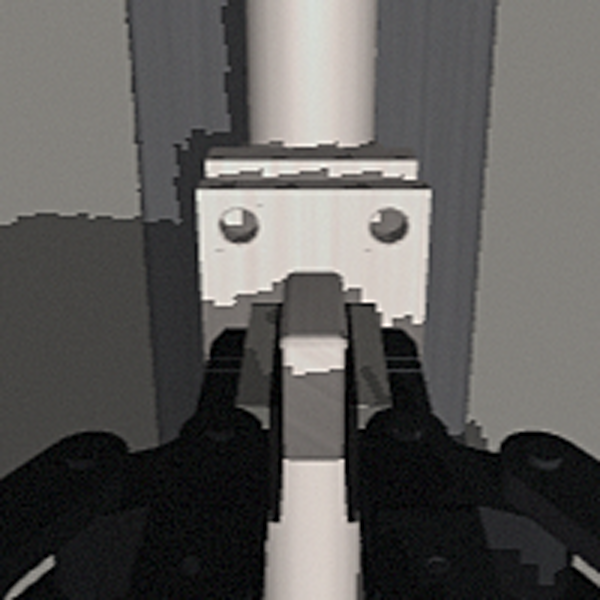

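The plate holes at (239,225) and (388,225) match the prediction, (239,226) and (389,225). The flange edge runs about (206–417, 158) against a predicted (208–419, 160), so the error is about 0.5 mm. The arm is still, so I'm handing in.

```bash
python3 -c "
from station import finish_job
print(finish_job())"
```

```text
the job is handed in; nothing more can be done
None
```

I swung the keeper shut, picked up the aluminium four-hole plate by its lug, and handed the job in with the plate held over the flange at about 15.8 s. `finish_job` gives no verdict, so what follows rests on my own checks.

**Keeper:** I carried the knob along its arc, then pushed it against the stop with about 17 N. The pictures and the networks then put the knob at its shut position to within a few mm. The last `top` look still had it there; the last `scene` look did not report the knob.

**Plate at hand-in:**

| Check | Result |
|---|---|
| Grip on the lug | firm, opening 10.5 mm |
| Motion | joint speeds practically zero |
| Tilt of tool | well under 1° |
| Underside above flange | about 12 mm, from the arm's height at grasp and now |
| Two far plate holes in the wrist picture | within about 1 px of prediction |
| Flange edge in the wrist picture | within about 2 px, roughly 0.5 mm |
| Contact force | below about 1 N, so no sign of touching |

**Not directly checked:** the two near holes were hidden by the gripper, so their fit follows from the plate's known size. I did not re-measure the bystanders at the end, but nothing touched them that I saw.

**Disagreements along the way:**
- One three-view triangulation of the knob came out wrong, at z = 0.21 m. I discarded it and used the pixel-checked position instead.
- The networks also reported the black and purple look-alikes as the plate. I told them apart by colour.

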